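# Rock the setting block out of its sprung nest and hold it clear

## Robot

A 6-joint arm with a two-finger parallel gripper is mounted at the origin on a cart in front of the work surface, level with it; the furniture and walls round the work are solid. World frame = base frame: x ahead of the robot, y to its left, z up, the work surface at z = 0. Lengths are in mm, angles in degrees, forces in N, time in s.
With the tool pointing down it reaches from about 300 to 850 mm from the base axis. Payload 4.2 kg.
Tool frame: the origin (TCP) lies at the very end of the fingers, on their centre line; the grasp point (between the pads) lies 19 mm behind it (env.grip_depth is the distance from the TCP to the grasp point, in mm); z points along the fingers, y is the line along which they close (so a half turn about z gives the same grasp; the last joint's range is limited). The gripper opens to 91 mm and grips with 3 to 60 N. Pads are 32 mm wide; open, the fingers measure 118 mm over their backs; the gripper's body (76 mm by 178 mm) begins 60 mm behind the grasp point.
Start: joints at [72.938, 18.312, 89.639, -0, 72.044, -1.146], TCP at [157.69, 552.971, 213.976] pointing down, gripper open.
Joint ranges: [-177.97, 177.97], [-48.28, 115.42], [12.27, 149.76], [-77.06, 257.06], [2.81, 150.46], [-146.56, 146.56]. Speed limits (degrees/s): [147.25, 147.25, 180, 180, 180, 180].

## Interface

Orientations are given as [roll, pitch, yaw] about the fixed x, y, z axes, in that order (R = Rz(yaw) Ry(pitch) Rx(roll)).
In Python, from workcell import env, cams gives the robot as it stands.
- The arm moves only by the tool apply_moves, never from a script. Its argument "deltas" is a list of rows, each a list of 5 numbers: the shift along the tool's x, y, z in m, then the turn about the tool's z in rad, then the opening, from -1 (shut) to 1 (fully open), so that 0 is half open. In form: [[tx, ty, tz, roll, gripper], ...]. A call has 1 to 5 rows; each row is the pose to reach, as a shift and turn from the pose commanded when the call began, along the tool's axes at that moment; what a row does not reach only later rows make up. A row lasts 1/10 s, in which the tool goes at most 50 mm and 8.59 degrees, less where a joint would pass 70% of its speed; a pose out of reach is approached as far as the arm can. A call with a gripper value outside its range is refused whole. The fingers move at their own pace and stop on an object; "grip_force" is the grip in N (left out, the last holds). Time passes only in rows, so rows that repeat a pose let the fingers close. It gives the time, the measured TCP pose, the force, the opening and the grip force at its end, in the units of the state.
- env.state(): the state, without advancing time (a new reading comes with each control period).
- cams.grab_frame(name): name is "scene" or "top" or "wrist"; returns the picture (384x512x3 uint8, blue, green, red); there is no depth.
- cams.get_calibration(name): a dict with "mtx" (3x3 intrinsics, pixels), "eye" and "attitude" of the camera in the world; the wrist camera has in their place "tool_from_camera" (4x4, takes a point from camera to tool coordinates, whose origin is the TCP and whose axes are the flange's). Camera axes: x right, y down, z forward; pixel columns grow to the right and rows downward; lengths in mm; the calibration is good to about 2 mm. A picture is of the moment at which its call begins: read the wrist's pose just before it. get_calibration takes no time and is no camera call.
- env.job_done(): hands the job in; it is judged then, once.
The state is a dict: "time_s": time; "qpos": joint angles; "qvel": joint speeds; "effort": joint torques, N m; "ee_pos": TCP position; "ee_rot": TCP orientation; "force": force on the tool from outside, world axes, zero at the start; "torque": the same for the moment, N m; "gripper_width": finger opening in mm; "gripper_force": force on a finger pad.
Only numpy, scipy, OpenCV 4.12 (cv2) and the standard library are available. Lean on these libraries where they do the work, as an engineer would, in place of code of your own. Each camera call takes 0.05 s, during which the arm holds its last target. There are 200 camera calls.

## Task

The steel setting block sits tight between the spring jaw and the fixed stop of its heavy loose stand, and a straight pull would bring the stand up with it. Take it by the handle and rock it out, leaning it first toward the spring jaw, then toward the stop, and so on until it frees: five to ten degrees each way, never over 15, with the stand staying down where it is and the gauges near by left alone. Finish still holding the block, motionless and upright, just clear of the nest: its foot straight above the seat and one to three centimetres higher than the tops of jaw and stop, so that the seat can be inspected.

Things in the scene. Friction and masses are not known exactly. Their poses are not given: they have to be found in the camera images.
- nest (a point): Centre of the rest pad on which the block's foot stands, 24 mm above the table. Axes: z up, y from the spring jaw (-y side) to the fixed stop (+y side); the block is rocked about x. Jaw housing and stop lie 20 to 85 mm from here in y, within 22 mm in x, their tops 24 mm above this point. Low guide plates fore and aft, 10 mm high, leave the foot 2 mm play each way in x.
- setting_stand: The stand: a loose grey steel base 100 x 170 x 20 mm (x, y, z), 2.6 kg with all it carries, simply standing on the table; origin under its centre, 24 mm below the nest point, same axes. Friction (about 0.6, not exactly known) between the block and the two noses holds the block with more force than the stand weighs.
- stop_nose (a point): Where the fixed stop touches the block: middle of the contact line of a round steel nose (radius 6 mm, lying along x), 15 mm above the nest point and 20 mm to its +y side. When the block leans toward the stop it turns about this line and its jaw side slides up.
- jaw_nose (a point): The same on the spring jaw, 15 mm above the nest point and 20 mm to its -y side. Its spring presses along y with about 30 N (2.5 N per mm); the jaw can go 6 mm back and 3 mm forward. When the block leans toward the jaw it turns about this line and its stop side slides up.
- block_foot (a point): Centre of the underside of the setting block, on the nest at the start, axes as the stand's. The block is ground steel, 34 x 40 x 28 mm (x, y, z), with a step 24 x 40 x 8 mm on it, a short round neck and an aluminium handle; 76 mm high in all, 0.3 to 0.5 kg. A side comes free of its nose when it has risen about 15 mm.
- block_handle (a point): Centre of the handle, 58 mm above the block's underside, 82 mm above the table at the start. An upright aluminium bar 28 mm (x) x 26 mm (y) x 36 mm high with grooves on its x faces, from 40 to 76 mm above the underside; take it from above across its flat y faces (26 mm), fingers closing along y.
- setting_block: The setting block as a whole: origin at block_foot, z up through the handle, y toward the fixed stop.
- ring_gauge: Bystander: plain steel ring, 66 mm across, 22 mm high, lying flat to the left of the stand. Origin under its centre.
- plug_gauge: Bystander: round steel plug, 25 mm across, 64 mm high, standing upright to the left of the stand. Origin under its centre.
- dial_indicator: Bystander: dial indicator lying face up to the right, 102 x 57 x 23 mm. Origin under its middle.

How it is judged:
By the outcome, as a careful person would: the job done as asked, in the order asked, and still so for the second after the job is handed in, while the arm keeps its last pose, push and grip.
It also fails if it takes over 40 s, if anything falls off the work surface, if the arm or the gripper's body presses on something with over 40 N, if the wrist force passes 120 N, or if a joint passes its speed limit or range.

## Working session

There is one attempt and no reset: what is moved stays moved. The work goes in short steps, Python scripts to look and compute and a tool call to move; the robot and the scene stay as the last step left them, time stands still between calls to the robot, and variables do not carry over. Pictures are saved under pics/ and viewed, at most 10 in all, crops included, and the job is handed in when it is done.

Besides the shell and the picture viewer there is one more tool, called after "Call:" in YAML: its name, and indented under it one key for each argument. apply_moves: Moves the arm, as the interface text tells. Its arguments: {"type":"object","properties":{"deltas":{"type":"array"},"grip_force":{"type":"number"}},"required":["deltas"]}

```bash
mkdir -p pics; ls; python3 - <<'E'
from workcell import env,cams
import cv2
for n in("scene","top"):
    cv2.imwrite(f"pics/{n}0.png",cams.grab_frame(n)); print(cams.get_calibration(n))
print(cams.get_calibration("wrist")); s=env.state(); print(s)
E
```

```text
pics
{'mtx': array([[416.06292261,   0.        , 246.82681356],
       [  0.        , 416.06292261, 199.87745932],
       [  0.        ,   0.        ,   1.        ]]), 'eye': array([-170.09210424, 1220.84837775,  691.03269972]), 'attitude': array([-1.14256967e+02, -9.07114747e-02, -1.47752245e+02])}
{'mtx': array([[484.67541953,   0.        , 253.33262237],
       [  0.        , 484.67541953, 187.52556716],
       [  0.        ,   0.        ,   1.        ]]), 'eye': array([ 417.29518243,  114.99504588, 1463.82917367]), 'attitude': array([-176.09235179,    0.51061346,  -91.64525315])}
{'mtx': array([[343.33299081,   0.        , 255.84756886],
       [  0.        , 343.33299081, 190.02882805],
       [  0.        ,   0.        ,   1.        ]]), 'tool_from_camera': array([[-5.36789022e-04, -9.69826784e-01, -2.43794423e-01,
         6.76172500e+01],
       [ 9.99999723e-01, -3.95022837e-04, -6.30388273e-04,
         1.84070498e-01],
       [ 5.15063067e-04, -2.43794694e-01,  9.69826728e-01,
        -1.71269462e+02],
       [ 0.00000000e+00,  0.00000000e+00,  0.00000000e+00,
         1.00000000e+00]])}
{'time_s': 0.1, 'qpos': array([ 7.29362040e+01,  1.83476117e+01,  8.96988402e+01,  6.62020422e-04,
        7.20427560e+01, -1.14815445e+00]), 'qvel': array([ 0.05259657, -0.00919319, -0.09719872,  0.03991717,  0.02934003,
       -0.05906154]), 'effort': array([ 2.15467285e-04, -4.13333344e+01, -2.32511115e+01,  7.31171854e-02,
        4.20920039e-02, -4.45353749e-05]), 'ee_pos': array([157.56553173, 552.53203952, 213.21191834]), 'ee_rot': array([-1.79910823e+02, -2.41684950e-03,  1.64084152e+02]), 'force': array([-0.32933075,  0.25791917, -1.1237919 ]), 'torque': array([-0.01657315,  0.00889786,  0.04551899]), 'gripper_force': 0.0, 'gripper_width': 91.21085207016613}
```

View pics/scene0.png

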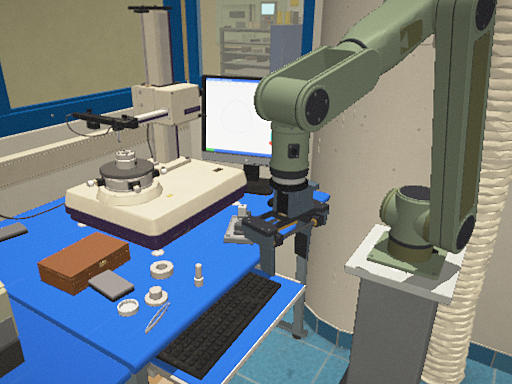

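View pics/top0.png

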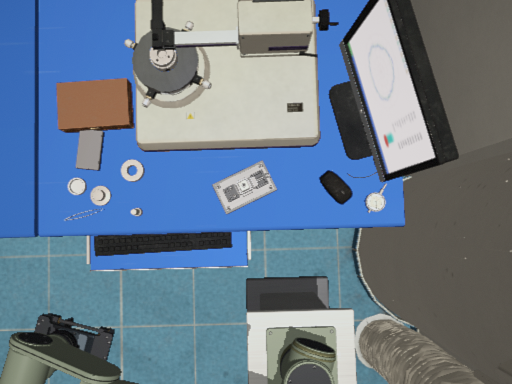

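The scene view shows the stand under the gripper at about (238,228). The top view shows it at (245,187), with its long axis running from (222,200) to (270,174). The ring is at (132,170), the plug at (136,212) and the dial at (375,202).

```bash
cat > h.py <<'E'
from workcell import env,cams
import numpy as np, cv2
from scipy.spatial.transform import Rotation as R
def cam(n):
    c=cams.get_calibration(n)
    if n!="wrist": return c["mtx"],R.from_euler("xyz",c["attitude"],degrees=True).as_matrix(),np.array(c["eye"])
    s=env.state(); Rt=R.from_euler("xyz",s["ee_rot"],degrees=True).as_matrix(); T=c["tool_from_camera"]
    return c["mtx"],Rt@T[:3,:3],s["ee_pos"]+Rt@T[:3,3]
def cast(C,p,z):
    K,A,e=C; d=A@np.linalg.solve(K,[*p,1.]); return e+d*(z-e[2])/d[2]
def proj(C,X):
    K,A,e=C; q=K@(A.T@(np.asarray(X)-e)); return q[:2]/q[2]
def tool(dw):
    Rt=R.from_euler("xyz",env.state()["ee_rot"],degrees=True).as_matrix(); return Rt.T@np.asarray(dw)/1000
E
python3 - <<'E'
from h import *
C=cam("top")
for p,z in(((245,187),40),((217,188),20),((263,161),20),((276,187),20),((229,213),20),((132,170),22),((136,212),64),((375,202),20)): print(p,cast(C,p,z).round())
im=cv2.imread("pics/top0.png")[145:225,200:300]
cv2.imwrite("pics/topc.png",cv2.resize(im,None,fx=6,fy=6,interpolation=2))
print(env.state()["ee_pos"])
E
```

```text
(245, 187) [517. 149.  40.]
(217, 188) [518. 234.  20.]
(263, 161) [595.  94.  20.]
(276, 187) [516.  57.  20.]
(229, 213) [442. 200.  20.]
(132, 170) [579. 487.  22.]
(136, 212) [452. 466.  64.]
(375, 202) [ 463. -235.   20.]
[157.56553173 552.53203952 213.21191834]
```

View pics/topc.png

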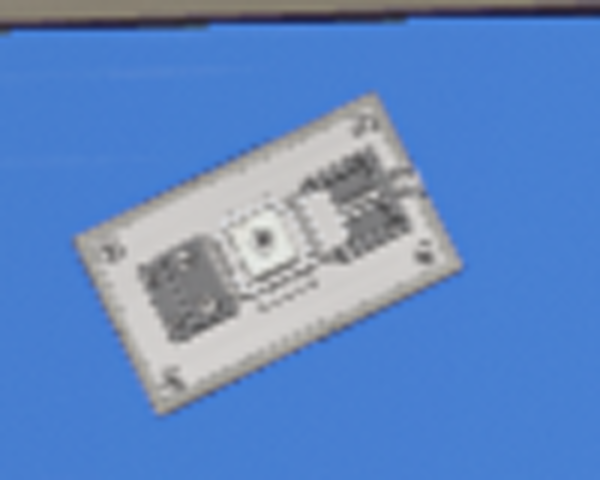

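The crop shows the stop as the dark solid block on the left at (190,285). The handle top is at (265,240), and the spring jaw with its slot is on the right at (360,210). That puts stand yaw at about 28°.

```bash
python3 - <<'E'
from h import *
P=cast(cam("top"),(244.2,185),100);print(P)
d=P-env.state()["ee_pos"]; d[2]=0
print(d,tool(d))
E
```

```text
[518.66551213 150.02738837 100.        ]
[ 361.0999804  -402.50465115    0.        ] [-4.57634320e-01 -2.88051792e-01  4.29031319e-04]
```

Call:
apply_moves:
  deltas:
    - [-0.04,-0.025,0,0,1]
    - [-0.08,-0.05,0,0,1]
    - [-0.12,-0.075,0,0,1]
    - [-0.16,-0.1,0,0,1]
    - [-0.2,-0.126,0,0,1]

```text
time_s: 0.6
ee_pos: [316.3, 375.4, 213.7]
ee_rot: [-180.0, -0.0, 164.1]
force: [0.7, 1.0, 1.1]
gripper_width: 91.5
gripper_force: 0.0
```

Call:
apply_moves:
  deltas:
    - [-0.04,-0.025,0,-0.14,1]
    - [-0.08,-0.05,0,-0.28,1]
    - [-0.12,-0.075,0,-0.42,1]
    - [-0.16,-0.1,0,-0.56,1]
    - [-0.2,-0.126,0,-0.7,1]

```text
time_s: 1.1
ee_pos: [463.4, 211.9, 213.7]
ee_rot: [180.0, -0.0, -157.9]
force: [0.4, -0.0, -0.0]
gripper_width: 91.3
gripper_force: 0.0
```

```bash
python3 - <<'E'
from h import *
P=cast(cam("top"),(244.2,185),100)
s=env.state();d=P-s["ee_pos"]; d[2]=0
print(s["time_s"],s["ee_pos"],s["ee_rot"],d,tool(d),s["qpos"],s["force"])
E
```

```text
1.1 [463.43603406 211.89090911 213.68930388] [ 1.79986583e+02 -2.57259775e-02 -1.57864517e+02] [ 55.22947807 -61.86352075   0.        ] [-2.78487625e-02 -7.81142492e-02 -3.07961791e-05] [ 2.32683784e+01  1.24397469e+01  9.79424156e+01  1.48504427e-02
  6.96432938e+01 -8.88722702e+01] [ 0.37271989 -0.04931355 -0.04533002]
```

Call:
apply_moves:
  deltas:
    - [-0.014,-0.039,0,-0.05,1]
    - [-0.028,-0.078,0,-0.1,1]
    - [-0.028,-0.078,0,-0.1,1]
    - [-0.028,-0.078,0,-0.1,1]

```text
time_s: 1.5
ee_pos: [517.5, 150.9, 213.3]
ee_rot: [179.9, -0.1, -152.6]
force: [0.1, 1.0, 0.1]
gripper_width: 90.8
gripper_force: 0.0
```

```bash
python3 - <<'E'
from h import *
s=env.state(); print(s["ee_pos"],s["ee_rot"])
cv2.imwrite("pics/w1.png",cams.grab_frame("wrist"))
E
```

```text
[517.52082312 150.919776   213.32253964] [ 1.79941629e+02 -8.25583458e-02 -1.52591256e+02]
```

View pics/w1.png

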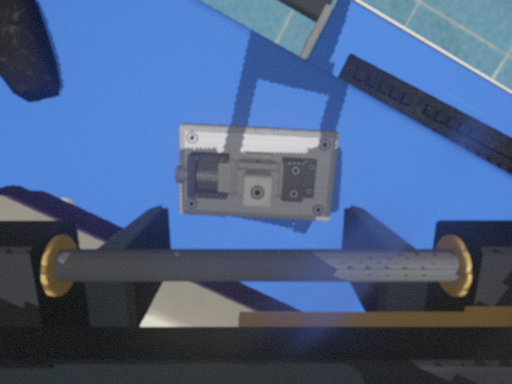

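The wrist view shows the stand at (181–336, 125–219), tilted about 2°. The spring jaw is left at (205,175), the stop right at (298,180), and the handle top is at (257,192).

```bash
python3 - <<'E'
from h import *
im=cv2.imread("pics/w1.png");C=cam("wrist")
hsv=cv2.cvtColor(im,cv2.COLOR_BGR2HSV)
m=(hsv[...,1]<110).astype(np.uint8)*255; m[222:]=0
n,l,st,ce=cv2.connectedComponentsWithStats(m)
k=l[200,220]; print(st[k])
c=max(cv2.findContours((l==k).astype(np.uint8),0,2)[0],key=cv2.contourArea)
print(cv2.boxPoints(cv2.minAreaRect(c)))
W=np.array([cast(C,p,20)[:2] for p in c[:,0]],np.float32)
r=cv2.minAreaRect(W);print(r); 
g=cv2.cvtColor(im,cv2.COLOR_BGR2GRAY)[120:225,170:345]
cv2.imwrite("pics/w1c.png",cv2.resize(im[120:225,170:345],None,fx=4.5,fy=4.5,interpolation=2))
t=(257,192)
print(cast(C,t,100))
t0=cast(cam("top"),(244.2,185),100)
E
```

```text
[  175   123   164    99 14214]
[[172.60867 213.00047]
 [177.55801 121.9325 ]
 [338.7233  130.69148]
 [333.77396 221.75946]]
((522.1011962890625, 152.6921844482422), (100.51954650878906, 172.63645935058594), 24.399829864501953)
[521.50910121 154.60658708 100.        ]
```

View pics/w1c.png

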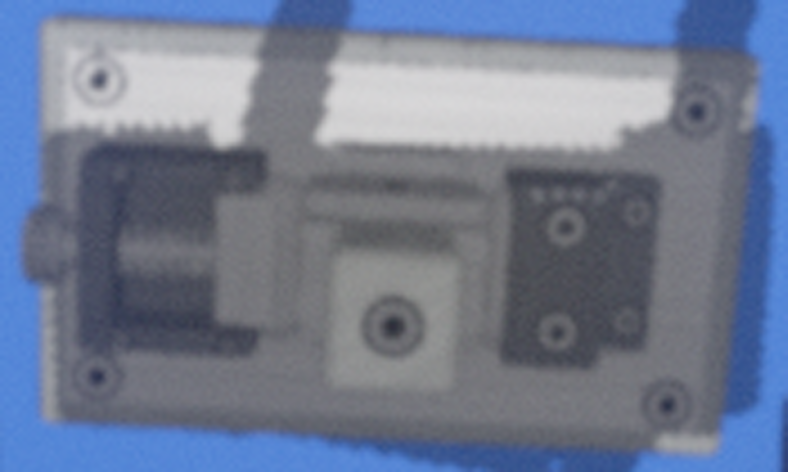

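```bash
python3 - <<'E'
from h import *
print(tool(np.array([521.5,154.3,88])-env.state()["ee_pos"]),env.state()["ee_rot"])
E
```

```text
[-0.00538395  0.00018027  0.12547308] [ 1.79941034e+02 -7.27356169e-02 -1.52502043e+02]
```

Call:
apply_moves:
  deltas:
    - [-0.0054,0.0002,0.03,0.054,0.6]
    - [-0.0054,0.0002,0.065,0.054,0.2]
    - [-0.0054,0.0002,0.1,0.054,0.0]
    - [-0.0054,0.0002,0.12,0.054,0.0]
    - [-0.0054,0.0002,0.1255,0.054,0.0]
  grip_force: 5

```text
time_s: 2.05
ee_pos: [519.6, 155.0, 86.2]
ee_rot: [179.9, -0.3, -155.4]
force: [-0.3, -1.2, -0.5]
gripper_width: 54.2
gripper_force: 0.0
```

```bash
python3 - <<'E'
from h import *
s=env.state(); print(s["ee_pos"],s["ee_rot"],s["gripper_width"],s["force"])
cv2.imwrite("pics/w2.png",cams.grab_frame("wrist"))
E
```

```text
[519.57490144 155.00500901  86.15781655] [ 179.92790259   -0.30814869 -155.43197613] 54.2030891232908 [-0.31701617 -1.23101653 -0.50684779]
```

View pics/w2.png

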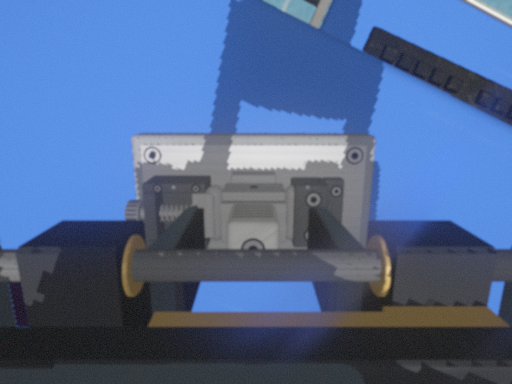

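The stand edges now run level, (133,136) to (375,136). The handle hole sits at (253,245), nearly centred between the fingers.

```bash
python3 - <<'E'
from h import *
P=cast(cam("wrist"),(253.3,246),100); s=env.state();print(P,s["ee_pos"],s["ee_rot"],tool(P-s["ee_pos"]))
E
```

```text
[521.6495867  153.65858719 100.        ] [520.37666471 154.9936254   86.79664029] [ 179.94648041   -0.21851982 -155.44519686] [-0.00055265 -0.00173095 -0.01320719]
```

Call:
apply_moves:
  deltas:
    - [0,-0.001,0,0,-0.3]
    - [0,-0.001,0,0,-0.5]
    - [0,-0.001,0,0,-0.6]
    - [0,-0.001,0,0,-0.6]
  grip_force: 5

```text
time_s: 2.5
ee_pos: [523.3, 154.5, 90.0]
ee_rot: [179.9, 0.2, -155.6]
force: [-2.4, 5.1, 7.4]
gripper_width: 26.1
gripper_force: 5.0
```

Call:
apply_moves:
  deltas:
    - [0,0,0,0,-0.6]
    - [0,0,0,0,-0.6]
    - [0,0,0,0,-0.6]

```text
time_s: 2.8
ee_pos: [523.3, 154.5, 90.0]
ee_rot: [179.9, 0.2, -155.6]
force: [-1.4, 5.1, 6.0]
gripper_width: 25.5
gripper_force: 5.0
```

Call:
apply_moves:
  deltas:
    - [0,-0.001,-0.0005,0,-0.6]
    - [0,-0.002,-0.0007,0,-0.6]
    - [0,-0.003,-0.001,0,-0.6]
    - [0,-0.003,-0.001,0,-0.6]
  grip_force: 10

```text
time_s: 3.2
ee_pos: [523.6, 153.4, 90.4]
ee_rot: [179.7, 0.1, -155.7]
force: [-3.7, 10.4, 3.2]
gripper_width: 26.0
gripper_force: 10.1
```

```bash
python3 - <<'E'
from h import *
s=env.state(); print(s["ee_pos"],s["force"],s["torque"],s["gripper_width"])
cv2.imwrite("pics/w3.png",cams.grab_frame("wrist")[100:290,100:420])
E
```

```text
[523.58704822 153.43577368  90.37269557] [-3.69284079 10.37264004  3.20677792] [ 2.07605508  0.70867165 -0.00427354] 26.035936096591367
```

Call:
apply_moves:
  deltas:
    - [0,-0.001,-0.0005,0,-0.6]
    - [0,-0.002,-0.001,0,-0.6]
    - [0,-0.003,-0.0015,0,-0.6]
    - [0,-0.003,-0.0015,0,-0.6]
  grip_force: 10

```text
time_s: 3.65
ee_pos: [524.5, 151.1, 91.6]
ee_rot: [179.6, 0.1, -155.7]
force: [-4.2, 11.6, 2.7]
gripper_width: 26.0
gripper_force: 10.1
```

```bash
cat >> h.py <<'E'
def look(name):
    """block-side check: stand outline in the wrist view, cast on z=20"""
    C=cam("wrist"); s=env.state(); im=cams.grab_frame("wrist"); cv2.imwrite(f"pics/{name}.png",im)
    c=cv2.cvtColor(im,cv2.COLOR_BGR2HSV); m=(c[...,1]<110)
    rows=range(150,190)
    L=[];Rr=[]
    for r in rows:
        x=np.flatnonzero(m[r,60:440])+60
        if len(x): 
            x=x[(x>100)&(x<410)]; L.append(cast(C,(x.min(),r),20)); Rr.append(cast(C,(x.max(),r),20))
    ax=np.array([-np.sin(np.radians(24.4)),np.cos(np.radians(24.4)),0])
    top=[cast(C,(x,np.flatnonzero(m[100:180,x])[0]+100),20) for x in range(170,330,4)]
    xx=np.array([ax[1],-ax[0],0])
    print("t",s["time_s"],"ee",s["ee_pos"].round(1),"tool y'",round(float(s["ee_pos"]@ax),1),"stand y' L,R",*(round(float(np.median(np.array(q)@ax)),1) for q in (L,Rr)),"stand x'",round(float(np.median(np.array(top)@xx)),1),"F y'",round(float(s["force"]@ax),1),"Fz",round(float(s["force"][2]),1),"w",round(s["gripper_width"],1))
E
python3 - <<'E'
from h import *
look("w4")
C=cv2.imread("pics/w4.png")[100:290,100:420]
a=np.vstack([cv2.imread("pics/w3.png"),C]); cv2.imwrite("pics/w34.png",cv2.resize(a,None,fx=1.5,fy=1.5,interpolation=2))
E
```

```text
t 3.65 ee [524.5 151.1  91.6] tool y' -79.1 stand y' L,R -159.4 7.8 stand x' 488.8 F y' 12.3 Fz 2.7 w 26.0
```

View pics/w34.png

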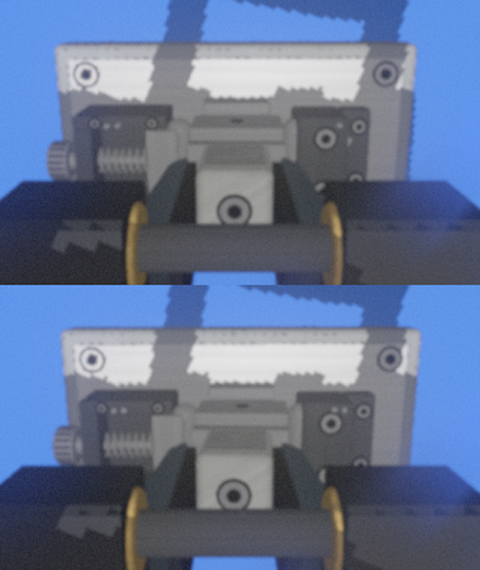

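The block is tilting: its step edge is now slanted. The stand screws have moved only as far as the tool did, so the stand is staying put. I estimate a lean of about 4° toward the jaw and will go on to about 7°.

Call:
apply_moves:
  deltas:
    - [0,-0.001,-0.0005,0,-0.6]
    - [0,-0.002,-0.001,0,-0.6]
    - [0,-0.003,-0.0015,0,-0.6]
    - [0,-0.003,-0.0015,0,-0.6]

```text
time_s: 4.1
ee_pos: [525.6, 148.5, 92.9]
ee_rot: [179.6, 0.1, -155.7]
force: [-3.5, 12.2, 0.9]
gripper_width: 26.3
gripper_force: 10.2
```

```bash
python3 - <<'E'
from h import *
look("w5")
im=cv2.imread("pics/w5.png")
# edges of block step/housing: line directions in the view
g=cv2.cvtColor(im,cv2.COLOR_BGR2GRAY)
for n in("w2","w4","w5"):
    g=cv2.cvtColor(cv2.imread(f"pics/{n}.png"),cv2.COLOR_BGR2GRAY)
    ls=cv2.createLineSegmentDetector().detect(g[160:250,215:295])[0][:,0]
    for a in ls:
        L=np.hypot(a[2]-a[0],a[3]-a[1])
        if L>18: print(n,a.round(1)+[215,160,215,160],round(np.degrees(np.arctan2(a[3]-a[1],a[2]-a[0])),1))
E
```

```text
t 4.1 ee [525.6 148.5  92.9] tool y' -81.9 stand y' L,R -159.5 7.7 stand x' 488.8 F y' 12.5 Fz 0.9 w 26.3
w2 [229.39999962 168.69999981 293.09999847 168.30000019] -0.4
w2 [292.         239.40000153 292.80000305 191.89999962] -89.1
w2 [215.60000002 247.5        238.10000038 247.59999847] 0.1
w2 [234.39999962 182.60000038 271.90000153 182.60000038] 0.1
w2 [273.09999847 174.89999962 233.10000038 174.89999962] -180.0
w2 [284.40000153 191.79999924 261.90000153 191.89999962] 179.8
w2 [221.9000001  199.90000153 283.09999847 200.        ] 0.1
w2 [275.59999847 220.5        229.39999962 220.59999847] 179.9
w2 [244.39999962 191.89999962 221.9000001  191.70000076] -179.5
w2 [228.69999981 225.59999847 228.19999981 244.40000153] 91.6
w2 [276.79999924 245.59999847 276.79999924 226.90000153] -90.0
w4 [238.10000038 164.30000019 281.90000153 164.4000001 ] 0.2
w4 [230.19999981 209.40000153 230.69999981 248.09999847] 89.2
w4 [281.         248.09999847 281.19999695 208.09999847] -89.6
w4 [234.39999962 176.         289.40000153 176.29999924] 0.3
w4 [259.40000153 184.79999924 229.39999962 185.        ] 179.7
w4 [230.60000038 192.59999847 289.40000153 193.09999847] 0.5
w4 [280.59999847 168.69999981 240.60000038 168.69999981] 180.0
w4 [276.90000153 212.29999924 233.10000038 211.79999924] -179.4
w5 [239.39999962 164.19999981 281.90000153 164.30000019] 0.1
w5 [230.19999981 209.40000153 230.80000019 248.09999847] 89.2
w5 [280.90000153 248.09999847 281.19999695 209.40000153] -89.5
w5 [239.39999962 175.69999981 293.09999847 176.5       ] 0.8
w5 [233.10000038 192.09999847 293.09999847 193.59999847] 1.4
w5 [277.         212.29999924 234.39999962 210.59999847] -177.8
w5 [270.70000076 183.79999924 250.59999847 184.89999962] 176.9
w5 [279.40000153 168.60000038 244.39999962 168.69999981] 179.8
w5 [293.19999695 185.5        271.90000153 184.79999924] -178.1
w5 [215.89999998 233.19999695 222.80000019 210.5       ] -73.1
```

Call:
apply_moves:
  deltas:
    - [0,-0.0006,-0.0003,0,-0.6]
    - [0,-0.0012,-0.0007,0,-0.6]
    - [0,-0.0012,-0.0007,0,-0.6]

```text
time_s: 4.45
ee_pos: [525.9, 147.5, 93.3]
ee_rot: [179.6, 0.1, -155.7]
force: [-3.5, 12.6, 0.1]
gripper_width: 26.3
gripper_force: 10.1
```

```bash
cat >> h.py <<'E'
def tilt(n):
    """handle top face far edge slope -> lean (deg, + toward the jaw): its pixel ends, at the handle's known 26 mm"""
    g=cv2.cvtColor(cv2.imread(f"pics/{n}.png"),cv2.COLOR_BGR2GRAY)
    for a in cv2.createLineSegmentDetector().detect(g[150:250,190:330])[0][:,0]+[190,150,190,150]:
        d=np.degrees(np.arctan2(a[3]-a[1],a[2]-a[0]))%180; d=d-180 if d>90 else d
        if np.hypot(*(a[2:]-a[:2]))>20 and abs(d)<20 and abs((a[0]+a[2])/2-255)<25:
            r=(a[1]+a[3])/2; print(n,a.round(1),"slope",round(d,2),"lean",round(d/np.tan(np.radians(14.1)+np.arctan((r-190)/343)),1))
E
python3 - <<'E'
from h import *
look("w6");tilt("w6")
im=cv2.imread("pics/w6.png")[140:260,160:350]; cv2.imwrite("pics/w6c.png",cv2.resize(im,None,fx=4,fy=4,interpolation=2))
E
```

```text
t 4.45 ee [525.9 147.5  93.3] tool y' -82.9 stand y' L,R -159.7 7.7 stand x' 488.8 F y' 12.9 Fz 0.1 w 26.3
w6 [239.4 164.2 280.6 164.1] slope -0.14 lean -0.8
w6 [240.6 175.7 295.6 176.4] slope 0.73 lean 3.5
w6 [286.9 168.4 245.6 168.6] slope -0.25 lean -1.4
w6 [276.9 211.9 233.2 210.7] slope 1.57 lean 4.9
w6 [263.1 185.  235.6 184.3] slope 1.34 lean 5.7
w6 [234.4 192.  293.1 193.9] slope 1.83 lean 7.0
```

View pics/w6c.png

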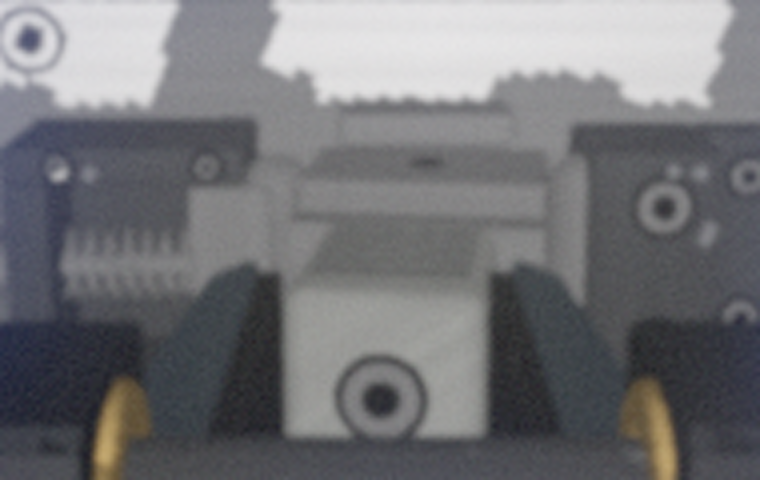

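The handle leans visibly left toward the jaw, with its foot corners at (335–480,226) and top corners at (285–490,280). Shift of the top against the foot gives about 6–7°, and the stand has not moved. One touch more, then I swing toward the stop.

Call:
apply_moves:
  deltas:
    - [0,-0.0007,-0.0003,0,-0.6]
    - [0,-0.0007,-0.0003,0,-0.6]
    - [0,0.002,-0.0003,0,-0.6]
    - [0,0.005,-0.0005,0,-0.6]
    - [0,0.007,-0.001,0,-0.6]

```text
time_s: 5.0
ee_pos: [525.3, 148.5, 94.2]
ee_rot: [-179.7, 0.1, -155.4]
force: [4.7, -7.3, -3.1]
gripper_width: 26.6
gripper_force: 9.8
```

Call:
apply_moves:
  deltas:
    - [0,0.002,-0.0005,0,-0.6]
    - [0,0.004,-0.001,0,-0.6]
    - [0,0.006,-0.0015,0,-0.6]
    - [0,0.006,-0.0015,0,-0.6]

```text
time_s: 5.4
ee_pos: [523.8, 152.2, 96.6]
ee_rot: [-179.5, 0.1, -155.4]
force: [2.7, -9.3, 2.2]
gripper_width: 26.5
gripper_force: 9.9
```

```bash
python3 - <<'E'
from h import *
look("w7");tilt("w7")
E
```

```text
t 5.4 ee [523.8 152.2  96.6] tool y' -77.8 stand y' L,R -159.3 8.1 stand x' 488.9 F y' -9.6 Fz 2.2 w 26.5
w7 [240.6 163.5 284.4 163.5] slope 0.03 lean 0.2
w7 [240.6 175.1 280.6 175.8] slope 0.99 lean 4.8
w7 [229.4 191.9 289.4 192.8] slope 0.89 lean 3.4
w7 [276.9 211.4 234.4 210.6] slope 1.07 lean 3.4
w7 [274.4 184.2 230.6 183.9] slope 0.34 lean 1.4
w7 [280.6 167.6 240.6 167.4] slope 0.16 lean 0.9
```

Call:
apply_moves:
  deltas:
    - [0,0.0015,-0.0005,0,-0.6]
    - [0,0.003,-0.001,0,-0.6]
    - [0,0.0045,-0.0015,0,-0.6]
    - [0,0.006,-0.002,0,-0.6]
    - [0,0.006,-0.002,0,-0.6]

```text
time_s: 5.95
ee_pos: [521.9, 156.6, 99.2]
ee_rot: [-179.4, 0.1, -155.4]
force: [2.9, -12.7, 4.9]
gripper_width: 25.7
gripper_force: 10.1
```

```bash
python3 - <<'E'
from h import *
look("w8");tilt("w8")
E
```

```text
t 5.95 ee [521.9 156.6  99.2] tool y' -73.0 stand y' L,R -159.8 8.1 stand x' 488.9 F y' -12.8 Fz 4.9 w 25.7
w8 [235.6 162.4 281.9 163.4] slope 1.22 lean 7.2
w8 [226.9 175.1 280.6 175.2] slope 0.09 lean 0.4
w8 [224.4 191.7 284.4 191.8] slope 0.15 lean 0.6
w8 [283.1 183.5 224.4 183.6] slope -0.05 lean -0.2
w8 [276.9 210.4 234.4 210.1] slope 0.4 lean 1.3
w8 [271.9 166.7 249.4 166.7] slope -0.01 lean -0.1
```

Call:
apply_moves:
  deltas:
    - [0,0.0015,-0.0004,0,-0.6]
    - [0,0.003,-0.001,0,-0.6]
    - [0,0.0045,-0.0014,0,-0.6]
    - [0,0.006,-0.0018,0,-0.6]
    - [0,0.006,-0.0018,0,-0.6]

```text
time_s: 6.5
ee_pos: [520.0, 161.2, 101.3]
ee_rot: [-179.3, 0.1, -155.3]
force: [5.7, -16.1, 6.7]
gripper_width: 25.6
gripper_force: 10.3
```

```bash
python3 - <<'E'
from h import *
look("w9");tilt("w9")
E
```

```text
t 6.5 ee [520.  161.2 101.3] tool y' -68.0 stand y' L,R -159.8 8.2 stand x' 488.9 F y' -17.1 Fz 6.7 w 25.6
w9 [276.9 209.4 233.1 210.2] slope -1.03 lean -3.3
w9 [263.1 166.2 228.1 165.5] slope 1.15 lean 6.5
w9 [218.1 191.7 278.1 191. ] slope -0.66 lean -2.6
w9 [264.4 182.8 231.9 183.4] slope -1.09 lean -4.8
```

Call:
apply_moves:
  deltas:
    - [0,0.0015,0.0005,0,-0.6]
    - [0,0.003,0.001,0,-0.6]
    - [0,0.0035,0.001,0,-0.6]
    - [0,0.0035,0.001,0,-0.6]

```text
time_s: 6.95
ee_pos: [519.1, 163.6, 101.2]
ee_rot: [-179.2, 0.2, -155.3]
force: [4.7, -18.8, 11.0]
gripper_width: 30.6
gripper_force: 10.5
```

```bash
python3 - <<'E'
from h import *
look("w10");tilt("w10")
im=cv2.imread("pics/w10.png")[140:260,160:350]; cv2.imwrite("pics/w10c.png",cv2.resize(im,None,fx=4,fy=4,interpolation=2))
E
```

```text
t 6.95 ee [519.1 163.6 101.2] tool y' -65.4 stand y' L,R -159.7 8.3 stand x' 489.0 F y' -19.0 Fz 11.0 w 30.6
w10 [244.3 161.7 265.7 162.3] slope 1.72 lean 10.4
w10 [229.4 175.9 259.5 173.6] slope -4.52 lean -22.1
w10 [214.4 191.6 274.4 190.7] slope -0.87 lean -3.4
w10 [255.6 182.6 233.1 183. ] slope -1.01 lean -4.4
w10 [271.9 209.3 229.4 210.1] slope -1.1 lean -3.5
w10 [250.6 165.5 224.4 164.9] slope 1.23 lean 7.0
```

View pics/w10c.png

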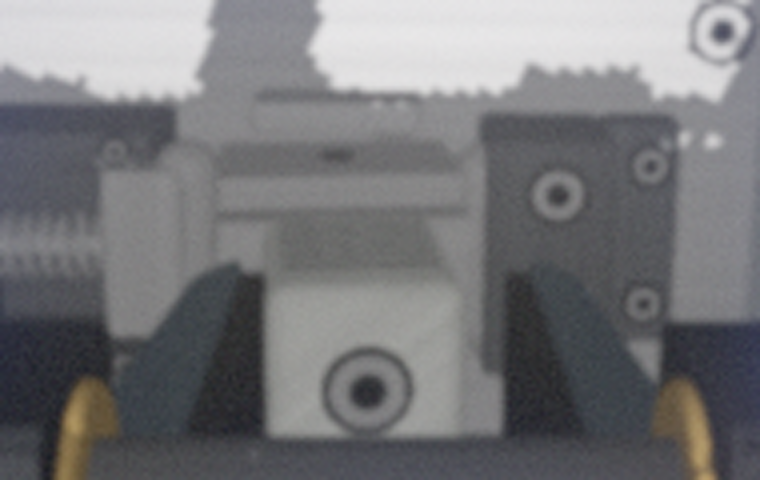

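The right finger has opened and the grip is too shallow (hole at (368,392), gap 30.6 mm). The lean has stuck at about 3.5–4° toward the stop. I will re-grip deeper and firmer.

Call:
apply_moves:
  deltas:
    - [0,-0.004,0,0,-0.3]
    - [0,-0.007,0,0,-0.15]
    - [0,-0.007,0.001,0,-0.15]
    - [0,-0.007,0.002,0,-0.15]
    - [0,-0.007,0.002,0,-0.15]

```text
time_s: 7.5
ee_pos: [517.6, 163.7, 96.0]
ee_rot: [180.0, -0.1, -155.5]
force: [0.1, -0.1, -1.2]
gripper_width: 38.6
gripper_force: 0.0
```

```bash
python3 - <<'E'
from h import *
look("w11");tilt("w11")
E
```

```text
t 7.5 ee [517.6 163.7  96. ] tool y' -64.7 stand y' L,R -159.8 8.2 stand x' 489.3 F y' -0.1 Fz -1.2 w 38.6
w11 [243.1 164.8 266.9 165.2] slope 0.87 lean 5.0
w11 [261.9 247.6 289.4 247.6] slope -0.05 lean -0.1
w11 [213.1 179.2 265.7 178.1] slope -1.2 lean -5.5
w11 [253.1 186.4 228.1 186.9] slope -1.22 lean -5.0
w11 [210.6 196.1 271.9 194.5] slope -1.45 lean -5.4
w11 [270.6 213.9 225.6 215.1] slope -1.53 lean -4.7
w11 [260.6 169.2 220.6 168.7] slope 0.72 lean 3.9
```

Call:
apply_moves:
  deltas:
    - [0,-0.002,0,0,-0.2]
    - [0,-0.0034,0,0,-0.4]
    - [0,-0.0034,0,0,-0.6]
    - [0,-0.0034,0,0,-0.6]
    - [0,-0.0034,0,0,-0.6]
  grip_force: 20

```text
time_s: 8.05
ee_pos: [519.8, 159.9, 96.4]
ee_rot: [-179.9, 0.0, -155.5]
force: [1.3, -3.5, -0.9]
gripper_width: 26.3
gripper_force: 19.8
```

```bash
python3 - <<'E'
from h import *
look("w12");tilt("w12")
E
```

```text
t 8.05 ee [519.8 159.9  96.4] tool y' -69.1 stand y' L,R -159.8 8.2 stand x' 489.1 F y' -3.7 Fz -0.9 w 26.3
w12 [229.4 163.3 249.4 164.2] slope 2.66 lean 15.5
w12 [249.4 164.2 273.1 164.2] slope 0.0 lean 0.0
w12 [219.4 178.5 273.2 177.2] slope -1.38 lean -6.5
w12 [266.9 168.7 226.9 168. ] slope 0.98 lean 5.3
w12 [219.4 195.3 279.4 193.7] slope -1.56 lean -5.9
w12 [251.9 185.9 219.4 187.3] slope -2.47 lean -10.3
w12 [278.1 185.7 253.1 186.3] slope -1.42 lean -6.0
w12 [278.1 212.8 234.4 214.2] slope -1.89 lean -5.8
```

Call:
apply_moves:
  deltas:
    - [0,0.002,-0.0003,0,-0.6]
    - [0,0.004,-0.0007,0,-0.6]
    - [0,0.0055,-0.001,0,-0.6]
    - [0,0.0055,-0.001,0,-0.6]

```text
time_s: 8.5
ee_pos: [518.4, 162.4, 96.5]
ee_rot: [-179.6, -0.0, -155.4]
force: [5.5, -10.6, -7.3]
gripper_width: 26.3
gripper_force: 19.8
```

```bash
python3 - <<'E'
from h import *
look("w13");tilt("w13")
E
```

```text
t 8.5 ee [518.4 162.4  96.5] tool y' -66.2 stand y' L,R -157.5 10.5 stand x' 488.8 F y' -11.9 Fz -7.3 w 26.3
w13 [243.1 164.3 275.6 164.6] slope 0.62 lean 3.5
w13 [235.7 179.1 258.1 176.8] slope -5.82 lean -27.2
w13 [265.6 168.7 226.9 168.6] slope 0.21 lean 1.1
w13 [259.4 185.6 236.8 186.5] slope -2.14 lean -8.9
w13 [218.1 195.4 279.4 193.7] slope -1.58 lean -5.9
w13 [278.1 212.7 235.6 214. ] slope -1.76 lean -5.4
```

The stand slid about 2.3 mm toward the stop because the tool was lifting 7 N while it pushed. Lean is about 6°. For the next swings I keep a slight downward load.

Call:
apply_moves:
  deltas:
    - [0,-0.002,0.003,0,-0.6]
    - [0,-0.004,0.003,0,-0.6]
    - [0,-0.006,0.003,0,-0.6]
    - [0,-0.008,0.0025,0,-0.6]
    - [0,-0.008,0.0025,0,-0.6]

```text
time_s: 9.05
ee_pos: [519.5, 160.9, 96.1]
ee_rot: [179.6, 0.0, -155.7]
force: [-3.4, 6.1, 7.1]
gripper_width: 26.2
gripper_force: 19.6
```

```bash
python3 - <<'E'
from h import *
look("w14");tilt("w14")
E
```

```text
t 9.05 ee [519.5 160.9  96.1] tool y' -68.0 stand y' L,R -157.5 10.5 stand x' 488.6 F y' 7.0 Fz 7.1 w 26.2
w14 [229.4 164.1 274.4 163.8] slope -0.45 lean -2.6
w14 [233.1 177.9 263.2 177. ] slope -1.57 lean -7.4
w14 [240.6 186.3 219.4 186.7] slope -1.15 lean -4.8
w14 [268.1 168.2 228.1 167.9] slope 0.44 lean 2.4
w14 [220.6 194.9 279.4 193.4] slope -1.48 lean -5.6
w14 [279.4 185.9 241.9 185.2] slope 1.06 lean 4.5
w14 [276.8 213.2 236.8 214. ] slope -1.2 lean -3.7
```

Call:
apply_moves:
  deltas:
    - [0,-0.0015,-0.0003,0,-0.6]
    - [0,-0.003,-0.001,0,-0.6]
    - [0,-0.0045,-0.0017,0,-0.6]
    - [0,-0.006,-0.0025,0,-0.6]
    - [0,-0.006,-0.0025,0,-0.6]

```text
time_s: 9.6
ee_pos: [521.3, 156.9, 98.1]
ee_rot: [179.5, 0.0, -155.7]
force: [-5.9, 10.3, 4.8]
gripper_width: 25.9
gripper_force: 19.9
```

```bash
python3 - <<'E'
from h import *
look("w15");tilt("w15")
E
```

```text
t 9.6 ee [521.3 156.9  98.1] tool y' -72.5 stand y' L,R -157.3 10.5 stand x' 488.7 F y' 11.8 Fz 4.8 w 25.9
w15 [253.1 163.9 273.2 163.3] slope -1.66 lean -9.7
w15 [226.9 177.4 280.6 177.2] slope -0.25 lean -1.2
w15 [284.4 185.6 225.6 185.7] slope -0.1 lean -0.4
w15 [224.4 193.8 285.6 193.7] slope -0.11 lean -0.4
w15 [276.9 212.7 234.4 212.7] slope 0.02 lean 0.1
w15 [273.1 167.6 234.4 167.5] slope 0.06 lean 0.3
```

Call:
apply_moves:
  deltas:
    - [0,-0.0015,-0.0006,0,-0.6]
    - [0,-0.003,-0.0012,0,-0.6]
    - [0,-0.0045,-0.0018,0,-0.6]
    - [0,-0.006,-0.0025,0,-0.6]
    - [0,-0.006,-0.0025,0,-0.6]

```text
time_s: 10.15
ee_pos: [523.3, 152.1, 100.5]
ee_rot: [179.4, 0.0, -155.8]
force: [-5.0, 12.7, 4.7]
gripper_width: 25.9
gripper_force: 20.4
```

```bash
python3 - <<'E'
from h import *
look("w16");tilt("w16")
E
```

```text
t 10.15 ee [523.3 152.1 100.5] tool y' -77.6 stand y' L,R -157.0 9.9 stand x' 488.8 F y' 13.6 Fz 4.7 w 25.9
w16 [238.1 163.2 281.9 163.2] slope 0.03 lean 0.2
w16 [234.4 176.9 288.1 177.5] slope 0.63 lean 3.0
w16 [289.4 185.7 239.4 185. ] slope 0.74 lean 3.1
w16 [277.  212.7 234.4 211.9] slope 1.07 lean 3.3
w16 [230.6 193.  290.6 194.1] slope 1.02 lean 3.9
w16 [276.9 167.4 241.9 167.4] slope -0.07 lean -0.4
```

Call:
apply_moves:
  deltas:
    - [0,-0.0015,-0.0006,0,-0.6]
    - [0,-0.003,-0.0012,0,-0.6]
    - [0,-0.004,-0.0018,0,-0.6]
    - [0,-0.004,-0.0018,0,-0.6]

```text
time_s: 10.6
ee_pos: [524.8, 148.7, 101.9]
ee_rot: [179.4, -0.0, -155.8]
force: [-5.5, 12.5, 2.9]
gripper_width: 26.2
gripper_force: 20.7
```

```bash
python3 - <<'E'
from h import *
look("w17");tilt("w17")
im=cv2.imread("pics/w17.png")[140:260,160:350]; cv2.imwrite("pics/w17c.png",cv2.resize(im,None,fx=4,fy=4,interpolation=2))
E
```

```text
t 10.6 ee [524.8 148.7 101.9] tool y' -81.4 stand y' L,R -157.4 9.9 stand x' 488.7 F y' 13.7 Fz 2.9 w 26.2
w17 [240.6 163.1 279.4 163. ] slope -0.11 lean -0.7
w17 [245.6 176.9 285.6 177.9] slope 1.5 lean 7.0
w17 [234.4 192.7 293.1 194.1] slope 1.4 lean 5.3
w17 [281.9 185.5 249.4 184.7] slope 1.55 lean 6.5
w17 [277.  212.6 234.4 211.3] slope 1.79 lean 5.6
w17 [275.6 167.  246.9 167.3] slope -0.6 lean -3.3
```

View pics/w17c.png

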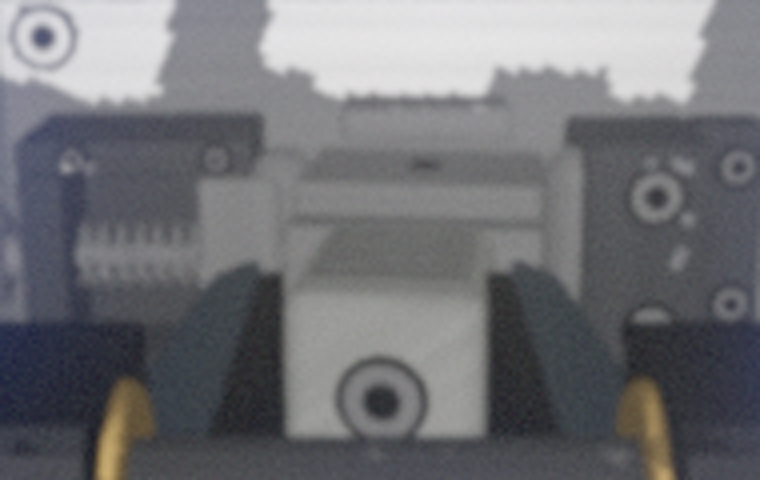

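Lean toward the jaw is now about 6°. The foot is risen and still wedged, and the stand is steady. I swing toward the stop.

Call:
apply_moves:
  deltas:
    - [0,0.0025,0.0005,0,-0.6]
    - [0,0.005,0.0005,0,-0.6]
    - [0,0.0075,0.0005,0,-0.6]
    - [0,0.01,0,0,-0.6]
    - [0,0.012,-0.0005,0,-0.6]
  grip_force: 25

```text
time_s: 11.15
ee_pos: [523.7, 151.6, 102.4]
ee_rot: [-179.6, 0.0, -155.4]
force: [4.0, -11.3, 0.9]
gripper_width: 26.0
gripper_force: 24.4
```

```bash
python3 - <<'E'
from h import *
look("w18");tilt("w18")
E
```

```text
t 11.15 ee [523.7 151.6 102.4] tool y' -78.3 stand y' L,R -157.0 10.1 stand x' 489.0 F y' -12.0 Fz 0.9 w 26.0
w18 [241.9 162.6 284.4 162.8] slope 0.23 lean 1.4
w18 [236.9 176.4 294.4 177.4] slope 1.03 lean 4.9
w18 [274.4 185.1 251.9 184.2] slope 2.12 lean 9.1
w18 [231.9 192.3 290.6 193.9] slope 1.65 lean 6.3
w18 [277.  212.9 236.7 210.8] slope 2.99 lean 9.3
w18 [280.6 166.4 254.4 166.4] slope 0.1 lean 0.6
```

Call:
apply_moves:
  deltas:
    - [0,0.0015,0.0005,0,-0.6]
    - [0,0.003,0.0005,0,-0.6]
    - [0,0.0045,0.0,0,-0.6]
    - [0,0.006,-0.0003,0,-0.6]
    - [0,0.006,-0.0003,0,-0.6]

```text
time_s: 11.7
ee_pos: [522.6, 155.0, 104.1]
ee_rot: [-179.4, 0.1, -155.3]
force: [4.1, -17.3, 8.3]
gripper_width: 25.8
gripper_force: 24.7
```

```bash
python3 - <<'E'
from h import *
look("w19");tilt("w19")
E
```

```text
t 11.7 ee [522.6 155.  104.1] tool y' -74.8 stand y' L,R -157.2 10.4 stand x' 488.9 F y' -17.5 Fz 8.3 w 25.8
w19 [245.6 161.5 284.4 162. ] slope 0.73 lean 4.4
w19 [233.1 175.7 289.4 176.6] slope 0.9 lean 4.3
w19 [275.6 184.2 243.1 184.1] slope 0.05 lean 0.2
w19 [228.1 191.9 288.1 192.8] slope 0.8 lean 3.1
w19 [276.9 212.4 235.6 211.1] slope 1.84 lean 5.8
w19 [263.1 165.8 240.6 165.2] slope 1.38 lean 7.8
```

Call:
apply_moves:
  deltas:
    - [0,0.0012,-0.0005,0,-0.6]
    - [0,0.0024,-0.001,0,-0.6]
    - [0,0.0036,-0.0015,0,-0.6]
    - [0,0.0048,-0.002,0,-0.6]
    - [0,0.005,-0.002,0,-0.6]

```text
time_s: 12.25
ee_pos: [520.9, 158.9, 106.1]
ee_rot: [-179.3, 0.1, -155.3]
force: [5.3, -18.7, 8.2]
gripper_width: 25.7
gripper_force: 25.2
```

```bash
python3 - <<'E'
from h import *
look("w20");tilt("w20")
E
```

```text
t 12.25 ee [520.9 158.9 106.1] tool y' -70.5 stand y' L,R -157.5 10.4 stand x' 488.9 F y' -19.2 Fz 8.2 w 25.7
w20 [246.9 160.9 284.4 162. ] slope 1.73 lean 10.5
w20 [225.6 175.8 280.6 175.9] slope 0.11 lean 0.5
w20 [265.6 183.3 243.1 183.4] slope -0.25 lean -1.1
w20 [274.4 210.9 235.6 211. ] slope -0.16 lean -0.5
w20 [224.4 192.3 284.4 191.7] slope -0.58 lean -2.2
```

Call:
apply_moves:
  deltas:
    - [0,0.0012,-0.0003,0,-0.6]
    - [0,0.0024,-0.0007,0,-0.6]
    - [0,0.0036,-0.001,0,-0.6]
    - [0,0.004,-0.001,0,-0.6]

```text
time_s: 12.7
ee_pos: [519.3, 162.8, 107.8]
ee_rot: [-179.3, 0.2, -155.3]
force: [4.5, -17.7, 12.6]
gripper_width: 25.6
gripper_force: 25.9
```

```bash
python3 - <<'E'
from h import *
look("w21");tilt("w21")
E
```

```text
t 12.7 ee [519.3 162.8 107.8] tool y' -66.3 stand y' L,R -157.5 10.5 stand x' 488.8 F y' -18.0 Fz 12.6 w 25.6
w21 [246.9 159.9 280.8 161.8] slope 3.26 lean 20.0
w21 [234.4 175.3 264.4 175.2] slope -0.31 lean -1.5
w21 [220.6 192.  279.4 191. ] slope -0.99 lean -3.9
w21 [260.6 183.1 238.1 183.1] slope 0.01 lean 0.0
w21 [275.6 210.7 235.6 210.9] slope -0.23 lean -0.7
```

Call:
apply_moves:
  deltas:
    - [0,0.001,-0.0003,0,-0.6]
    - [0,0.002,-0.0006,0,-0.6]
    - [0,0.0025,-0.0007,0,-0.6]
    - [0,0.0025,-0.0007,0,-0.6]

```text
time_s: 13.15
ee_pos: [517.8, 167.5, 109.2]
ee_rot: [-179.6, 0.3, -155.4]
force: [0.9, -9.0, 16.3]
gripper_width: 25.7
gripper_force: 27.3
```

```bash
python3 - <<'E'
from h import *
look("w22");tilt("w22")
E
```

```text
t 13.15 ee [517.8 167.5 109.2] tool y' -61.4 stand y' L,R -157.5 10.6 stand x' 488.8 F y' -8.5 Fz 16.3 w 25.7
w22 [263.  160.  287.4 163.8] slope 8.77 lean 52.9
w22 [214.4 175.1 265.7 173.6] slope -1.69 lean -8.3
w22 [215.6 191.9 274.4 189.7] slope -2.12 lean -8.4
w22 [275.5 209.2 235.5 211.1] slope -2.66 lean -8.5
w22 [243.1 162.4 221.9 162.5] slope -0.11 lean -0.7
w22 [271.9 182.2 251.9 182.5] slope -0.99 lean -4.3
```

Force dropped sharply and the lean went to about 8–9°, so the jaw side has freed. I ease off sideways and lift gently, watching the force.

Call:
apply_moves:
  deltas:
    - [0,-0.001,-0.001,0,-0.6]
    - [0,-0.002,-0.002,0,-0.6]
    - [0,-0.003,-0.003,0,-0.6]
    - [0,-0.003,-0.004,0,-0.6]

```text
time_s: 13.6
ee_pos: [516.6, 167.4, 109.7]
ee_rot: [-180.0, 0.0, -155.5]
force: [2.9, -1.9, -5.9]
gripper_width: 26.1
gripper_force: 25.9
```

```bash
python3 - <<'E'
from h import *
look("w23");tilt("w23")
E
```

```text
t 13.6 ee [516.6 167.4 109.7] tool y' -61.0 stand y' L,R -157.5 10.6 stand x' 488.8 F y' -2.9 Fz -5.9 w 26.1
w23 [213.1 176.8 269.4 175.2] slope -1.69 lean -8.1
w23 [241.9 164.1 220.6 164.2] slope -0.23 lean -1.3
w23 [274.4 208.8 234.3 210.8] slope -2.89 lean -9.2
w23 [270.6 183.1 250.6 184.1] slope -2.82 lean -12.2
w23 [215.6 193.  273.1 190.8] slope -2.22 lean -8.6
```

Call:
apply_moves:
  deltas:
    - [0,-0.0005,-0.001,0,-0.6]
    - [0,-0.001,-0.002,0,-0.6]
    - [0,-0.001,-0.003,0,-0.6]
    - [0,-0.001,-0.003,0,-0.6]

```text
time_s: 14.05
ee_pos: [515.9, 166.8, 112.9]
ee_rot: [180.0, -0.1, -155.6]
force: [1.9, -2.6, -5.8]
gripper_width: 25.6
gripper_force: 25.1
```

```bash
python3 - <<'E'
from h import *
look("w24");tilt("w24")
E
```

```text
t 14.05 ee [515.9 166.8 112.9] tool y' -61.2 stand y' L,R -157.5 10.6 stand x' 488.6 F y' -3.2 Fz -5.8 w 25.6
w24 [243.1 161.4 269.5 162.5] slope 2.35 lean 14.2
w24 [226.9 176.1 256.9 175.2] slope -1.87 lean -9.0
w24 [215.6 192.8 273.1 190.4] slope -2.38 lean -9.3
w24 [254.4 183.  231.9 183.1] slope -0.3 lean -1.3
w24 [258.1 165.6 221.9 164.9] slope 1.12 lean 6.4
w24 [274.4 208.8 234.3 210.9] slope -2.94 lean -9.4
```

The block now rises with the tool at about its own weight. I keep lifting and ease back toward the nest centre.

Call:
apply_moves:
  deltas:
    - [0,-0.001,-0.002,0,-0.6]
    - [0,-0.002,-0.004,0,-0.6]
    - [0,-0.003,-0.006,0,-0.6]
    - [0,-0.003,-0.006,0,-0.6]

```text
time_s: 14.5
ee_pos: [518.0, 164.3, 119.8]
ee_rot: [180.0, 0.1, -155.6]
force: [0.7, -0.6, -2.5]
gripper_width: 25.4
gripper_force: 24.6
```

```bash
python3 - <<'E'
from h import *
look("w25");tilt("w25")
E
```

```text
t 14.5 ee [518.  164.3 119.8] tool y' -64.4 stand y' L,R -157.6 10.6 stand x' 488.7 F y' -0.8 Fz -2.5 w 25.4
w25 [243.1 158.3 275.8 160.8] slope 4.46 lean 28.1
w25 [216.9 192.6 274.4 190.4] slope -2.21 lean -8.6
w25 [274.4 209.1 234.3 210.6] slope -2.19 lean -7.0
w25 [273.1 182.4 251.8 183.4] slope -2.79 lean -12.2
```

Call:
apply_moves:
  deltas:
    - [0,-0.001,-0.004,0,-0.6]
    - [0,-0.003,-0.008,0,-0.6]
    - [0,-0.005,-0.012,0,-0.6]
    - [0,-0.007,-0.016,0,-0.6]
    - [0,-0.0085,-0.018,0,-0.6]
  grip_force: 40

```text
time_s: 15.05
ee_pos: [521.8, 156.2, 137.9]
ee_rot: [-180.0, 0.1, -155.6]
force: [-0.0, 0.1, -3.0]
gripper_width: 25.4
gripper_force: 39.5
```

Call:
apply_moves:
  deltas:
    - [0,0,0,0,-0.6]
    - [0,0,0,0,-0.6]
    - [0,0,0,0,-0.6]
  grip_force: 55

```text
time_s: 15.35
ee_pos: [521.2, 156.3, 137.0]
ee_rot: [180.0, -0.0, -155.5]
force: [0.4, 0.5, -3.3]
gripper_width: 24.7
gripper_force: 54.5
```

```bash
python3 - <<'E'
from h import *
look("w26");tilt("w26")
g=cv2.cvtColor(cv2.imread("pics/w26.png"),cv2.COLOR_BGR2GRAY)
for a in cv2.createLineSegmentDetector().detect(g[150:250,190:330])[0][:,0]+[190,150,190,150]:
    if abs(a[2]-a[0])<abs(a[3]-a[1]) and abs(a[3]-a[1])>12: print("v",a.round(1))
E
```

```text
t 15.35 ee [521.2 156.3 137. ] tool y' -73.0 stand y' L,R -157.6 10.5 stand x' 489.2 F y' 0.3 Fz -3.3 w 24.7
w26 [246.9 155.9 271.9 156. ] slope 0.25 lean 1.7
w26 [245.6 162.1 269.4 162.2] slope 0.27 lean 1.6
w26 [239.4 170.5 271.9 170.5] slope 0.02 lean 0.1
w26 [273.1 182.2 249.3 183.6] slope -3.44 lean -15.0
w26 [214.4 192.8 274.4 190.3] slope -2.38 lean -9.3
w26 [276.9 209.2 235.5 210.6] slope -1.92 lean -6.1
v [279.6 248.1 280.1 208.1]
v [231.2 209.4 231.5 248.1]
v [323.8 248.3 322.3 235.6]
v [197.6 219.4 196.6 233. ]
v [209.2 190.6 209.3 209.4]
v [288.2 203.1 289.2 169.4]
v [208.1 175.5 209.  189.4]
v [212.8 206.9 212.4 178.1]
v [328.3 194.4 327.7 208.2]
v [213.4 247.  224.6 210.7]
v [286.7 210.3 298.1 246.9]
v [279.5 203.1 280.5 171.9]
```

The block is free and held (3.3 N, stand unmoved) but leans about 8° in the shallow grip, and it won't square itself. The stop's flat top can square it: I move over the stop, press the foot flat with a light grip, and let the fingers slide deeper.

Call:
apply_moves:
  deltas:
    - [0,0.015,0,0,-0.6]
    - [0,0.03,0,0,-0.6]
    - [0,0.045,0,0,-0.6]
    - [0,0.047,0.005,0,-0.6]
    - [0,0.047,0.01,0,-0.6]
  grip_force: 30

```text
time_s: 15.9
ee_pos: [501.5, 199.9, 127.0]
ee_rot: [-180.0, 0.0, -155.4]
force: [0.2, -0.6, -3.8]
gripper_width: 25.6
gripper_force: 29.6
```

Call:
apply_moves:
  deltas:
    - [0,0,0.002,0,-0.6]
    - [0,0,0.004,0,-0.6]
    - [0,0,0.006,0,-0.6]
    - [0,0,0.008,0,-0.6]
    - [0,0,0.009,0,-0.6]
  grip_force: 12

```text
time_s: 16.4
ee_pos: [502.8, 199.0, 119.8]
ee_rot: [-180.0, 0.1, -155.6]
force: [-2.7, -1.3, 9.9]
gripper_width: 25.9
gripper_force: 12.2
```

```bash
python3 - <<'E'
from h import *
look("w27");tilt("w27")
E
```

```text
Traceback (most recent call last):
  File "h.py", line 26, in look
    top=[cast(C,(x,np.flatnonzero(m[100:180,x])[0]+100),20) for x in range(170,330,4)]
                   ~~~~~~~~~~~~~~~~~~~~~~~~~~~~^^^
IndexError: index 0 is out of bounds for axis 0 with size 0
```

Contact was made with about 14 N of press. Now I drop the grip so the foot settles flat and the fingers slide down.

Call:
apply_moves:
  deltas:
    - [0,0,0.001,0,-0.6]
    - [0,0,0.003,0,-0.6]
    - [0,0,0.005,0,-0.6]
    - [0,0,0.007,0,-0.6]
    - [0,0,0.009,0,-0.6]
  grip_force: 4

```text
time_s: 16.95
ee_pos: [504.2, 199.1, 111.6]
ee_rot: [-179.9, 0.3, -155.5]
force: [0.2, -1.5, 7.1]
gripper_width: 27.8
gripper_force: 4.3
```

```bash
python3 - <<'E'
from h import *
s=env.state();cv2.imwrite("pics/w28.png",cams.grab_frame("wrist"));print(s["ee_pos"],s["force"]);tilt("w27");tilt("w28")
E
```

```text
[504.17364503 199.06170354 111.57757373] [ 0.20901572 -1.45272276  7.07724354]
w27 [231.8 162.9 279.5 160.2] slope -3.28 lean -19.9
w27 [255.6 182.1 230.6 182.8] slope -1.67 lean -7.3
w27 [216.9 191.7 274.4 189.7] slope -2.03 lean -8.0
w27 [276.9 209.  234.3 210.8] slope -2.38 lean -7.6
w28 [235.6 161.8 273.1 161.4] slope -0.54 lean -3.3
w28 [215.6 192.7 275.7 190.3] slope -2.3 lean -9.0
w28 [279.4 210.5 236.9 211.7] slope -1.69 lean -5.3
```

```bash
python3 - <<'E'
from h import *
for n in("w2","w12","w17","w26","w27","w28"):
    g=cv2.cvtColor(cv2.imread(f"pics/{n}.png"),cv2.COLOR_BGR2GRAY)
    h=cv2.HoughCircles(g[205:260,225:290],cv2.HOUGH_GRADIENT,1,20,param1=80,param2=12,minRadius=5,maxRadius=14)
    print(n,None if h is None else (h[0][:2]+[225,205,0]).round(1).tolist())
    L=cv2.createLineSegmentDetector().detect(g[150:250,190:330])[0][:,0]+[190,150,190,150]
    print("  v",[a.round().astype(int).tolist() for a in L if abs(a[2]-a[0])<abs(a[3]-a[1]) and abs(a[3]-a[1])>14 and abs((a[0]+a[2])/2-255)<40])
    if n>"w26" : print("  h",[a.round().astype(int).tolist() for a in L if abs(a[2]-a[0])>abs(a[3]-a[1]) and abs(a[0]-a[2])>14])
E
```

```text
w2 [[251.5, 248.5, 11.1]]
  v [[292, 239, 294, 188], [229, 226, 228, 244], [277, 246, 277, 227]]
w12 [[257.5, 242.5, 9.6]]
  v [[281, 248, 282, 209], [230, 209, 231, 248], [285, 206, 286, 181], [288, 211, 299, 247], [212, 246, 223, 211]]
w17 [[254.5, 240.5, 9.6]]
  v [[230, 207, 231, 248], [281, 248, 281, 208], [212, 248, 223, 211], [288, 211, 299, 246]]
w26 [[258.5, 236.5, 9.6]]
  v [[280, 248, 280, 208], [231, 209, 232, 248], [288, 203, 289, 169], [213, 247, 225, 211], [287, 210, 298, 247], [280, 203, 281, 172]]
w27 [[255.5, 236.5, 9.6]]
  v [[280, 248, 281, 209], [230, 208, 231, 248], [275, 166, 276, 182], [294, 203, 295, 157], [288, 210, 299, 246], [212, 247, 223, 211]]
  h [[232, 163, 279, 160], [191, 173, 216, 173], [213, 205, 191, 205], [191, 211, 209, 211], [256, 182, 231, 183], [217, 192, 274, 190], [277, 209, 234, 211], [274, 182, 257, 183], [231, 184, 216, 184]]
w28 [[258.5, 240.5, 9.4]]
  v [[282, 248, 283, 209], [229, 208, 230, 248], [277, 166, 277, 183], [210, 247, 222, 211]]
  h [[197, 174, 214, 173], [236, 162, 273, 161], [282, 208, 298, 205], [212, 206, 191, 206], [191, 212, 207, 212], [216, 193, 276, 190], [261, 182, 246, 183], [279, 210, 237, 212]]
```

Call:
apply_moves:
  deltas:
    - [0,0,0,0,-0.38]
    - [0,0,0,0,-0.34]
    - [0,0,0,0,-0.3]
    - [0,0,0.001,0,-0.25]
    - [0,0,0.002,0,-0.2]

```text
time_s: 17.5
ee_pos: [501.9, 199.1, 107.1]
ee_rot: [-180.0, -0.0, -155.5]
force: [0.4, -0.3, 0.7]
gripper_width: 36.3
gripper_force: 0.4
```

```bash
cat >> h.py <<'E'
def lk(n):
    s=env.state();im=cams.grab_frame("wrist");cv2.imwrite(f"pics/{n}.png",im)
    print(s["time_s"],s["ee_pos"].round(1),s["force"].round(1),s["gripper_width"].round(1));tilt(n)
    g=cv2.cvtColor(im,cv2.COLOR_BGR2GRAY)
    h=cv2.HoughCircles(g[205:260,215:295],cv2.HOUGH_GRADIENT,1,20,param1=80,param2=12,minRadius=5,maxRadius=14)
    print("hole",None if h is None else (h[0][:2]+[215,205,0]).round(1).tolist())
    L=cv2.createLineSegmentDetector().detect(g[150:250,190:330])[0][:,0]+[190,150,190,150]
    print("  v",[a.round().astype(int).tolist() for a in L if abs(a[2]-a[0])<abs(a[3]-a[1]) and abs(a[3]-a[1])>14 and abs((a[0]+a[2])/2-255)<45])
E
python3 - <<'E'
from h import *
lk("w29")
E
```

```text
Traceback (most recent call last):
  File "h.py", line 38, in lk
    print(s["time_s"],s["ee_pos"].round(1),s["force"].round(1),s["gripper_width"].round(1));tilt(n)
                                                               ^^^^^^^^^^^^^^^^^^^^^^^^
AttributeError: 'float' object has no attribute 'round'
```

```bash
sed -i 's/s\["gripper_width"\].round(1))/round(s["gripper_width"],1))/' h.py; python3 - <<'E'
from h import *
lk("w30")
E
```

```text
17.55 [501.8 199.  106.9] [ 1.5 -0.2 -0.2] 36.6
w30 [230.5 165.8 288.1 163.6] slope -2.2 lean -12.6
w30 [256.9 187.5 224.4 188.2] slope -1.2 lean -4.9
w30 [210.6 197.7 270.6 195.9] slope -1.73 lean -6.3
w30 [270.6 216.4 224.3 218.3] slope -2.39 lean -7.1
hole [[249.5, 247.5, 13.1], [282.5, 236.5, 9.6]]
  v [[220, 209, 222, 248], [290, 248, 291, 207], [276, 169, 276, 198], [275, 244, 273, 226], [296, 203, 297, 161]]
```

The block still leans because its handle rests on the left pad, which stops it returning flat. I move the tool about 6 mm toward the jaw side to let it sit.

Call:
apply_moves:
  deltas:
    - [0,-0.002,0,0,-0.1]
    - [0,-0.004,0,0,0]
    - [0,-0.006,0,0,0]
    - [0,-0.007,0,0,0]
    - [0,-0.007,0,0,0]

```text
time_s: 18.1
ee_pos: [504.9, 192.6, 107.3]
ee_rot: [180.0, 0.0, -155.6]
force: [-0.2, -0.6, -0.0]
gripper_width: 46.0
gripper_force: 0.0
```

```bash
python3 - <<'E'
from h import *
lk("w31")
E
```

```text
18.1 [504.9 192.6 107.3] [-0.2 -0.6 -0. ] 46.0
w31 [231.9 164.  285.6 164.4] slope 0.39 lean 2.3
w31 [269.3 216.3 223.1 217.2] slope -1.16 lean -3.5
w31 [218.1 196.2 278.1 196.1] slope -0.06 lean -0.2
hole [[247.5, 246.5, 9.6], [293.5, 237.5, 5.3]]
  v [[212, 224, 212, 248], [299, 248, 300, 208], [286, 169, 285, 221], [217, 188, 214, 208], [281, 224, 282, 201], [272, 246, 271, 222], [222, 222, 222, 246]]
```

Upright now: step edge slope is about 0, and the handle is at 222–272, 4.4 mm off the tool centre. I re-centre, go 3 mm deeper and close.

Call:
apply_moves:
  deltas:
    - [0,-0.0022,0.0015,0,-0.1]
    - [0,-0.0044,0.003,0,-0.2]
    - [0,-0.0044,0.003,0,-0.4]
    - [0,-0.0044,0.003,0,-0.6]
    - [0,-0.0044,0.003,0,-0.6]
  grip_force: 15

```text
time_s: 18.65
ee_pos: [506.6, 188.6, 104.1]
ee_rot: [-180.0, -0.0, -155.5]
force: [0.6, -0.4, -1.2]
gripper_width: 25.7
gripper_force: 15.0
```

Call:
apply_moves:
  deltas:
    - [0,0,0,0,-0.6]
    - [0,0,0,0,-0.6]
    - [0,0,-0.003,0,-0.6]
    - [0,0,-0.006,0,-0.6]
    - [0,0,-0.009,0,-0.6]
  grip_force: 35

```text
time_s: 19.15
ee_pos: [506.5, 188.7, 113.3]
ee_rot: [180.0, -0.0, -155.5]
force: [0.2, 0.4, -3.7]
gripper_width: 26.0
gripper_force: 35.0
```

```bash
python3 - <<'E'
from h import *
lk("w32")
E
```

```text
19.15 [506.5 188.7 113.3] [ 0.2  0.4 -3.7] 26.0
w32 [243.1 163.5 288.1 163.9] slope 0.55 lean 3.2
w32 [251.9 189.  225.6 188.9] slope 0.17 lean 0.7
w32 [225.6 197.5 286.9 197.6] slope 0.05 lean 0.2
w32 [276.9 219.1 234.4 219.2] slope -0.12 lean -0.3
hole [[254.5, 248.5, 11.1]]
  v [[283, 248, 282, 209], [230, 209, 228, 248], [290, 168, 291, 201], [213, 246, 224, 210], [288, 210, 298, 246]]
```

Held squarely and upright. I lift 10 mm more and go back over the seat.

Call:
apply_moves:
  deltas:
    - [0,0,-0.006,0,-0.6]
    - [0,-0.01,-0.01,0,-0.6]
    - [0,-0.02,-0.01,0,-0.6]
    - [0,-0.03,-0.01,0,-0.6]
    - [0,-0.0357,-0.01,0,-0.6]

```text
time_s: 19.7
ee_pos: [521.9, 154.8, 123.1]
ee_rot: [-180.0, -0.0, -155.6]
force: [-0.5, 0.3, -4.2]
gripper_width: 25.4
gripper_force: 35.0
```

Call:
apply_moves:
  deltas:
    - [0,0,0,0,-0.6]
    - [0,0,0,0,-0.6]
    - [0,0,0,0,-0.6]

```text
time_s: 20.0
ee_pos: [521.3, 156.4, 123.1]
ee_rot: [180.0, -0.0, -155.5]
force: [0.4, -0.2, -4.0]
gripper_width: 25.8
gripper_force: 35.0
```

```bash
python3 - <<'E'
from h import *
lk("w33"); look("w34b")
im=cams.grab_frame("top"); cv2.imwrite("pics/top1.png",im)
# stand/bystander motion in the fixed top view: stand outline mask before/after
for f in("top0","top1"):
    h=cv2.cvtColor(cv2.imread(f"pics/{f}.png"),cv2.COLOR_BGR2HSV); m=((h[...,1]<110)*255).astype(np.uint8)
    n,l,st,ce=cv2.connectedComponentsWithStats(m[150:225]); 
    print(f,[(s.tolist(),c.round(1).tolist()) for s,c in zip(st,ce) if 40<s[4]<4000])
E
```

```text
20.0 [521.3 156.4 123.1] [ 0.4 -0.2 -4. ] 25.8
w33 [244.4 158.5 273.1 158.6] slope 0.26 lean 1.7
w33 [238.1 173.2 271.9 173.2] slope 0.01 lean 0.1
w33 [224.4 197.5 286.9 197.6] slope 0.0 lean 0.0
w33 [245.6 188.7 225.6 189.2] slope -1.32 lean -5.3
w33 [286.9 188.9 265.6 188.8] slope 0.2 lean 0.8
w33 [276.9 219.2 233.1 219.1] slope 0.05 lean 0.1
hole [[255.5, 249.5, 9.6]]
  v [[283, 248, 282, 209], [230, 209, 228, 248], [290, 203, 291, 173], [212, 247, 224, 211], [287, 211, 299, 246]]
t 20.05 ee [521.2 156.5 123.1] tool y' -72.8 stand y' L,R -157.6 10.6 stand x' 489.3 F y' -0.1 Fz -3.4 w 25.7
top0 [([75, 0, 27, 20, 473], [88.2, 9.2]), ([142, 0, 28, 2, 41], [157.9, 0.3]), ([120, 9, 24, 23, 365], [131.8, 20.1]), ([212, 10, 65, 54, 1902], [244.0, 36.8]), ([321, 21, 31, 32, 552], [335.8, 36.8]), ([67, 27, 20, 18, 272], [76.4, 35.8]), ([365, 33, 22, 30, 361], [375.8, 50.6]), ([90, 35, 21, 21, 339], [100.1, 45.3]), ([130, 58, 13, 8, 82], [136.2, 61.5])]
top1 [([75, 0, 27, 20, 474], [88.1, 9.2]), ([142, 0, 28, 2, 41], [157.9, 0.3]), ([120, 9, 24, 23, 365], [131.8, 20.1]), ([320, 22, 31, 31, 549], [335.8, 36.8]), ([67, 27, 20, 18, 272], [76.4, 35.8]), ([365, 33, 22, 30, 362], [375.8, 50.6]), ([90, 35, 21, 21, 339], [100.1, 45.3]), ([130, 58, 13, 8, 81], [136.2, 61.5])]
```

```bash
python3 - <<'E'
from workcell import env
print(env.job_done())
E
```

```text
the job is handed in; nothing more can be done
None
```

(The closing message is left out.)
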